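# Emboss a pantry tag with a hand die

### The job

Take the embossing die that stands on the grey plate and press its face squarely onto the middle of the metal tag in the marking stand, the die's long side along the tag's long side, with a steady push of about 15 N (never over 22 N) for a good second. Then lift it straight off without dragging the tag sideways, and stand the die upright on the plate again, near its middle, and let go. Leave the canister, jar, lid and honey dipper alone, and the plate where it is.

Things in the scene. Friction and masses are not known exactly. Their poses are not given: they have to be found in the camera images.
- die_center (a point): Centre (half-way up, 38 mm above its face) of the loose, upright embossing die, 0.15 to 0.3 kg: a flat-sided wooden handle 32 (x) x 24 (y) mm from 28 mm above the face up to its top at 76 mm, over a steel foot. x runs along its long side, z up. Grip the handle across y (24 mm wide), 45 to 65 mm above the face.
- die_face (a point): Middle of the flat underside of the embossing die's steel foot (34 (x) x 22 (y) x 22 mm high), which makes the mark; axes as die_center.
- plate: Loose grey ceramic plate, 160 mm across, on which the die stands; origin at the centre of its underside on the shelf. Its flat inner floor is 6.0 mm above the shelf and about 99 mm across; its rim is 14 mm high.
- stand: Fixed marking stand with a metal tag on top; origin at the centre of its underside on the shelf, x along the long side of its grey base (120 x 90 x 10 mm), z up. On a steel column over the origin it carries a level dark plate 84 (x) x 56 (y) mm holding an aluminium tag 64 (x) x 38 (y) x 2 mm; the clips at the tag's short ends do not stand above it.
- tag_axis (a point): Point 26 mm above the stand's origin, straight below the tag's middle; axes as stand. The tag's own height is set anew each time and is not measured: its top lies 48 to 61 mm above the shelf and must be found by touch. The tag's plate is sprung: it sinks 1 mm for each 4 N, to a hard stop after 9 mm, and also gives sideways when dragged.
- drag_x (a joint): How far (m) the tag carrier has been dragged along the stand's x, 0 at rest; a light spring (2 N per mm) brings it back. More than 3 mm either way smears the mark.
- drag_y (a joint): How far (m) the tag carrier has been dragged along the stand's y, 0 at rest; a light spring (2 N per mm) brings it back. More than 3 mm either way smears the mark.
- canister: Bystander: upright stainless steel canister, 90 mm across, 130 mm high; origin under its centre.
- jar: Bystander: upright frosted glass jar, 80 mm across, 120 mm high; origin under its centre.
- lid: Bystander: blue silicone lid lying flat, 96 mm across, 21 mm high at its knob; origin under its centre.
- dipper: Bystander: wooden honey dipper lying down, 175 mm long along its x, 30 mm thick at its ridged head; origin under its middle.

How it is judged:
By the outcome, as a careful person would: the job done as asked, in the order asked, and still so for the second after the job is handed in, with the robot touching nothing.
It also fails if it takes over 64 s, if anything falls off the work surface, if the arm or the gripper's body presses on something with over 40 N, if the wrist force passes 120 N, or if a joint passes its speed limit or range.

### The arm

A 6-joint arm with a two-finger parallel gripper is mounted at the origin on the work surface. World frame = base frame: x ahead of the robot, y to its left, z up, the work surface at z = 0. Lengths are in mm, angles in rad, forces in N, time in s.
With the tool pointing down it reaches from about 425 to 950 mm from the base axis. Payload 14.7 kg.
Tool frame: the origin (TCP) lies between the finger pads; the fingertips stand 17 mm ahead of it and the grasp point (between the pads) lies 2 mm behind it; y points along the fingers, z is the direction in which the jaws open and shut, and the axes are right-handed (so a half turn about y gives the same grasp; the last joint's range is limited). The gripper opens to 85 mm and grips with 20 to 120 N. Pads are 22 mm wide; open, the fingers measure 114 mm over their backs; the gripper's body (76 mm by 85 mm) begins 54 mm behind the grasp point. The pads swing forward as they close: fully open they stand 13 mm farther back than shut.
Start: joints at [-1.367, 0.48, 1.596, -0, 1.065, -0.047], TCP at [161.333, -629.654, 248.297] pointing down, gripper open.
Joint ranges: [-2.75, 2.75], [-0.82, 2.05], [0.23, 2.67], [-1.56, 4.7], [0.09, 2.69], [-2.92, 2.92]. Speed limits (rad/s): [1.89, 1.89, 2.39, 3.01, 3.01, 3.01].

### API

Orientations are given as [roll, pitch, yaw] about the fixed x, y, z axes, in that order (R = Rz(yaw) Ry(pitch) Rx(roll)).
In Python, from rig import arm, capture, ticket gives the robot as it stands.
- The arm moves only by the tool apply_moves, never from a script. Its argument "plan" is one flat list of numbers, 7 for each row, row after row: the shift along the tool's x, y, z in mm, then the turn, a rotation vector about the tool's x, y, z in degrees, then the closure, from -1 (fully open) to 1 (shut). In form: [x, y, z, wx, wy, wz, grip, x, y, z, wx, wy, wz, grip, ...]. A call has 1 to 20 rows; each row shifts and turns the pose as measured when the row begins, along the tool's axes as they then stand; what a row does not reach is not made up. A row lasts 1/12 s, in which the tool goes at most 41.7 mm and 7.16 degrees, less where a joint would pass 70% of its speed; a pose out of reach is approached as far as the arm can. A call with a gripper value outside its range is refused whole. The fingers move at their own pace and stop on an object; "newtons" is the grip in N (left out, the last holds). Time passes only in rows, so rows that do not move let the fingers close. It gives the time, the measured TCP pose, the force and the opening at its end, in the units of the state.
- arm.get_state(): the state, without advancing time (a new reading comes with each control period).
- capture(name): name is "scene" or "top" or "wrist"; returns a dict with "img" (420x560x3 uint8, red, green, blue), "range_z" (420x560 float32, mm along the optical axis (not along the pixel's ray), 0 where there is no reading), "vfov" (degrees; the focal length in pixels is half the picture's height over the tangent of half this angle, whatever the lens; pixels are square), "cx", "cy" (the principal point, pixels), "extrinsics" (4x4, takes a point from world to camera coordinates); the wrist camera has in their place "mount" (4x4, takes a point from camera to tool coordinates, whose origin is the TCP and whose axes are the tool frame's). Camera axes: x right, y up, looking along -z (the intrinsics and any distortion apply to the point x, -y, -z); pixel columns grow to the right and rows downward; lengths in mm; the calibration is good to about 2 mm. A picture is of the moment at which its call begins: read the wrist's pose just before it.
- ticket.finish_job(): hands the job in, once; it reports no verdict.
The state is a dict: "t": time; "q": joint angles; "qd": joint speeds; "tau": joint torques, N m; "ee_pos": TCP position; "tcp_rot": TCP orientation; "force": force on the tool from outside, world axes, zero at the start; "torque": the same for the moment, N m; "opening": finger opening in mm.
Only numpy, scipy, OpenCV 4.12 (cv2) and the standard library are available. Lean on these libraries where they do the work, as an engineer would, in place of code of your own. Each camera call takes 0.05 s, during which the arm holds its last target.

## Working session

There is one attempt and no reset: what is moved stays moved. The work goes in short steps, Python scripts to look and compute and a tool call to move; the robot and the scene stay as the last step left them, time stands still between calls to the robot, and variables do not carry over. Pictures are saved under pics/ and viewed, and the job is handed in when it is done.

Besides the shell and the picture viewer there is one more tool, called after "Emit:" by a JSON object that holds its "op" and its "data". apply_moves: Moves the arm, as the interface text tells. Its arguments: {"type":"object","properties":{"plan":{"type":"array","items":{"type":"number"}},"newtons":{"type":"number"}},"required":["plan"]}

```bash
ls; mkdir -p pics
python3 - <<'E'
from rig import arm,capture,ticket
import cv2,numpy as np
s=arm.get_state();print(s)
for n in ("scene","top"):
    c=capture(n);cv2.imwrite(f"pics/{n}0.png",c["img"][:,:,::-1]);np.savez(f"{n}0.npz",**c)
    print(n,c["vfov"],c["cx"],c["cy"],np.round(c["extrinsics"],3).tolist(),[k for k in c])
E
```

```text
pics
{'t': 0.0, 'q': array([-1.36659491e+00,  4.80801652e-01,  1.59686331e+00, -5.13950639e-05,
        1.06509689e+00, -4.65960875e-02]), 'qd': array([ 1.54450517e-03, -8.94207390e-04, -1.05031189e-03,  1.64358186e-03,
        6.40604541e-04, -9.29432287e-05]), 'tau': array([-1.00128775e-03, -9.50646615e+01, -4.30181694e+01, -1.79662234e-04,
        1.21612719e-02, -4.40052884e-05]), 'ee_pos': array([ 161.24405867, -629.28584069,  247.69590345]), 'tcp_rot': array([-1.57196634e+00,  9.57578496e-06, -2.89077023e+00]), 'force': array([-0.07670488, -0.76232751, -0.36098882]), 'torque': array([ 0.05541993, -0.00190512, -0.03023694]), 'opening': 85.60958638167489}
scene 57.95948872120111 287.54535725618746 206.13559388793232 [[-0.245, 0.969, 0.018, 149.967], [-0.704, -0.191, 0.684, 394.29], [0.667, 0.155, 0.729, -1364.374], [0.0, 0.0, 0.0, 1.0]] ['img', 'range_z', 'vfov', 'cx', 'cy', 'extrinsics']
top 54.04164584818792 278.02355695515695 207.7179471472865 [[-0.001, -1.0, -0.017, 7.035], [0.987, -0.003, 0.162, -638.149], [-0.162, -0.016, 0.987, -1119.482], [0.0, 0.0, 0.0, 1.0]] ['img', 'range_z', 'vfov', 'cx', 'cy', 'extrinsics']
```

View pics/scene0.png

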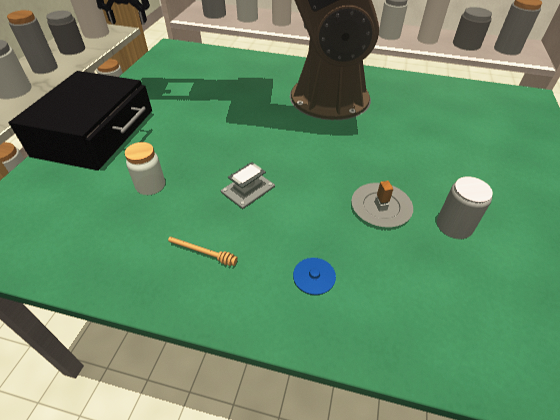

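View pics/top0.png

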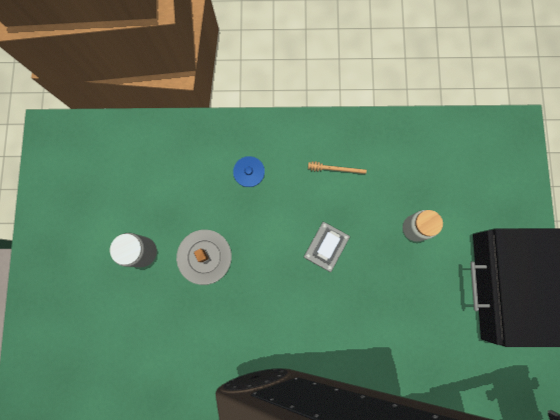

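The scene view shows the die on the plate at (384,195), the stand at (247,185) and the canister close to the plate at (465,205). The top view shows the plate at (204,257), the die top at (201,255), the tag at (328,246), and the jar, lid and dipper well clear.

```bash
cat > h.py <<'E'
import numpy as np,cv2
from scipy.spatial.transform import Rotation as R
def K(c):
    f=c["img"].shape[0]/2/np.tan(np.radians(float(c["vfov"]))/2); return f,float(c["cx"]),float(c["cy"])
def E(c,pose=None):
    # camera->world
    if pose is None: return np.linalg.inv(c["extrinsics"])
    T=np.eye(4);T[:3,:3]=R.from_euler('xyz',pose[1]).as_matrix();T[:3,3]=pose[0]
    return T@c["mount"]
def ray(c,uv,pose=None):
    f,cx,cy=K(c);uv=np.atleast_2d(uv).astype(float)
    d=np.c_[(uv[:,0]-cx)/f,-(uv[:,1]-cy)/f,-np.ones(len(uv))]
    T=E(c,pose);return T[:3,3],d@T[:3,:3].T
def onz(c,uv,z,pose=None):
    o,d=ray(c,uv,pose);return o+d*((z-o[2])/d[:,2])[:,None]
def cloud(c,pose=None):
    h,w=c["range_z"].shape;u,v=np.meshgrid(np.arange(w),np.arange(h))
    o,d=ray(c,np.c_[u.ravel(),v.ravel()],pose)
    return (o+d*c["range_z"].ravel()[:,None]).reshape(h,w,3)
E
python3 - <<'E'
from h import *
for n in ("scene","top"):
    c=np.load(n+"0.npz");P=cloud(c)
    im=c["img"];hsv=cv2.cvtColor(im,cv2.COLOR_RGB2HSV)
    boxes={"scene":dict(die=(374,178,396,216),stand=(215,158,280,212),plate=(345,178,420,232)),"top":dict(die=(185,240,220,275),stand=(300,218,355,276),plate=(170,225,240,290))}[n]
    for k,(a,b,e,f) in boxes.items():
        sub=P[b:f,a:e].reshape(-1,3);hh=hsv[b:f,a:e].reshape(-1,3).astype(int)
        if k=="die": m=(hh[:,1]>120)&(hh[:,0]<20)
        elif k=="stand": m=(hh[:,1]<50)&(hh[:,2]>190)
        else: m=(hh[:,1]<60)
        s=sub[m]; s=s[np.isfinite(s).all(1)]
        print(n,k,m.sum(),np.median(s,0).round(1),s.min(0).round(1),s.max(0).round(1))
    x0,y0,x1,y1=boxes["stand"];print()
    a=im[y0:y1,x0:x1];cv2.imwrite(f"pics/{n}_st.png",cv2.resize(a,None,fx=8,fy=8,interpolation=cv2.INTER_CUBIC)[:,:,::-1])
    x0,y0,x1,y1=boxes["plate"];a=im[y0:y1,x0:x1];cv2.imwrite(f"pics/{n}_pl.png",cv2.resize(a,None,fx=8,fy=8,interpolation=cv2.INTER_CUBIC)[:,:,::-1])
E
```

```text
scene die 259 [515.3 221.8  69. ] [398.2 206.1  -0.8] [526.2 245.5  84.1]
scene stand 307 [ 531.9 -132.7   58.7] [ 4.284e+02 -1.919e+02 -2.000e-01] [1223.8  141.7  722.2]
scene plate 1877 [512.6 223.5  11.6] [412.  141.7  -3.7] [1223.8  304.1  722.2]

top die 114 [503.2 217.   81.7] [487.  202.2   7.9] [519.6 245.   88. ]
top stand 396 [ 531.5 -133.5   59.9] [ 468.9 -194.     7.6] [596.6 -77.   66.8]
top plate 2278 [500.7 219.5  11.9] [423.7 -13.4  -4. ] [ 583.9  306.  1207.9]
```

View pics/top_st.png

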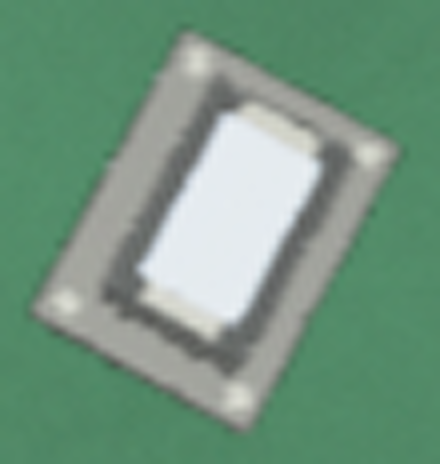

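View pics/top_pl.png

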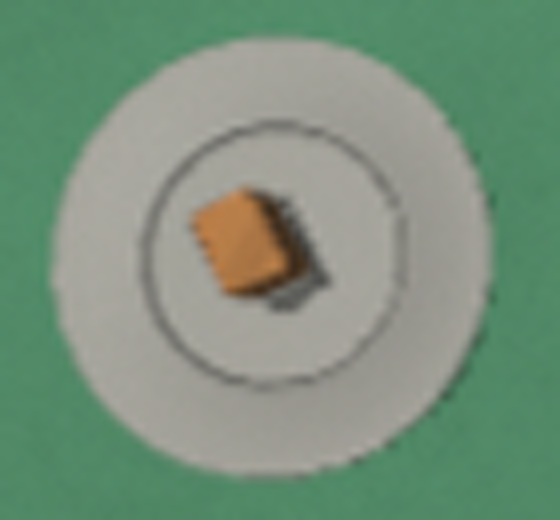

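Run:
```python
from h import *
c=np.load("top0.npz");im=c["img"]
# stand base corners (z=10), rough from enlarged view
q=np.array([[190,30],[398,150],[247,430],[32,310]])/8-0.5+[300,218]
P=onz(c,q,10);print(P.round(1),P.mean(0))
d=(P[3]-P[0])+(P[2]-P[1]);print("yaw base",np.degrees(np.arctan2(d[1],d[0])),[np.linalg.norm(P[i]-P[i-1]).round(1) for i in range(4)])
# tag corners z=59
hsv=cv2.cvtColor(im,cv2.COLOR_RGB2HSV)
m=np.zeros(im.shape[:2],np.uint8);m[218:276,300:355]=((hsv[...,2]>215))[218:276,300:355]*255
n,l,st,ce=cv2.connectedComponentsWithStats(m);k=1+st[1:,4].argmax();u=np.argwhere(l==k)[:,::-1]
P=onz(c,u,58)[:,:2].astype(np.float32);print("tag",P.mean(0),cv2.minAreaRect(P))
# die top
b=im.astype(int);m=np.zeros(im.shape[:2],np.uint8);mm=(hsv[...,1]>120)&(hsv[...,0]<20)&(hsv[...,2]>150);m[240:275,185:220]=mm[240:275,185:220]*255
u=np.argwhere(m>0)[:,::-1];P=onz(c,u,82)[:,:2].astype(np.float32);print("die",len(u),P.mean(0),cv2.minAreaRect(P))
# plate floor ring/outer
q=np.array([[52,257],[492,257],[273,37],[273,478]])/8-0.5+[170,225];P=onz(c,q,14);print("plate",P.round(1),P.mean(0))
```

```text
[[ 604.5 -125.9   10. ]
 [ 560.3 -200.6   10. ]
 [ 459.8 -143.7   10. ]
 [ 502.7  -67.1   10. ]] [ 531.81310803 -134.30307364   10.        ]
yaw base 150.22457835552785 [np.float64(117.5), np.float64(86.7), np.float64(115.5), np.float64(87.8)]
tag [ 530.9856  -134.07764] ((530.9500122070312, -134.18740844726562), (36.38814163208008, 68.02275085449219), 60.66498947143555)
die 79 [504.34766 220.33752] ((504.1349182128906, 220.631591796875), (28.339372634887695, 20.684776306152344), 26.692352294921875)
plate [[501.9 301.8  14. ]
 [501.7 142.3  14. ]
 [581.7 223.9  14. ]
 [423.3 219.3  14. ]] [502.17565623 221.82666103  14.        ]
```

```bash
cat >> h.py <<'E'
def rel(tgt,yaw=None,s=None):
    from rig import arm
    s=s or arm.get_state();Rm=R.from_euler('xyz',s["tcp_rot"])
    d=Rm.inv().apply(np.array(tgt)-s["ee_pos"])
    print("t",round(s["t"],2),"pos",s["ee_pos"].round(1),"rpy",np.degrees(s["tcp_rot"]).round(2),"F",s["force"].round(1),"open",round(s["opening"],1),"q",s["q"].round(2))
    print("tool shift",d.round(1))
    if yaw is not None:
        T=R.from_euler('xyz',[-np.pi/2,0,np.radians(yaw)]);print("rotvec deg",np.degrees((Rm.inv()*T).as_rotvec()).round(2))
E
python3 - <<'E'
from rig import arm,capture
from h import *
c=capture("wrist");print(c["mount"].round(3).tolist(),c["vfov"],c["cx"],c["cy"])
cv2.imwrite("pics/w0.png",c["img"][:,:,::-1])
rel([531,-134,280],-165.6)
E
```

```text
[[-0.001, -0.95, -0.313, -80.15], [0.0, 0.313, -0.95, -125.848], [1.0, -0.001, 0.0, 0.903], [0.0, 0.0, 0.0, 1.0]] 61.212842369132616 280.84150004059813 207.0204100647825
t 0.15 pos [ 161.3 -629.4  247.8] rpy [ -90.05    0.   -165.63] F [-0.3  0.1 -0.4] open 85.3 q [-1.37  0.48  1.6   0.    1.07 -0.05]
tool shift [-481.1  -31.8 -388.2]
rotvec deg [ 0.05 -0.03 -0.  ]
```

View pics/w0.png

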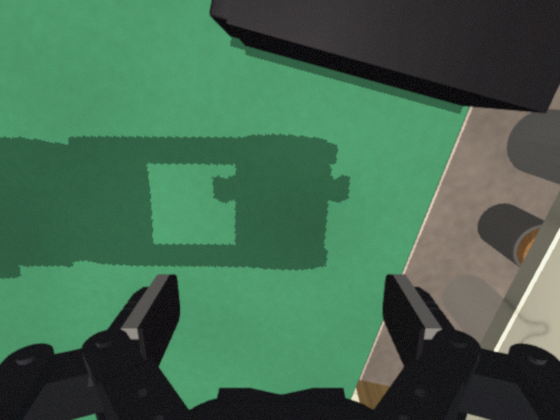

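Run:
```python
from h import *
c=np.load("top0.npz");P=cloud(c)
for n,(a,b,e,f) in dict(box=(475,230,559,345),jar=(412,210,444,238),can=(110,235,145,266)).items():
    s=P[b:f,a:e].reshape(-1,3);hi=s[s[:,2]>60];print(n,hi.mean(0).round(0),np.percentile(hi,2,axis=0).round(0),np.percentile(hi,98,axis=0).round(0))
```

```text
box [ 422. -618.  121.] [ 282. -714.   69.] [ 560. -536.  126.]
jar [ 583. -386.  123.] [ 550. -425.   77.] [ 619. -359.  126.]
can [515. 397. 129.] [477. 363.  82.] [554. 440. 135.]
```

Emit:
{"op": "apply_moves", "data": {"plan": [-30, -2, -24.5, 0, 0, 0, -1, -30, -2, -24.5, 0, 0, 0, -1, -30, -2, -24.5, 0, 0, 0, -1, -30, -2, -24.5, 0, 0, 0, -1, -30, -2, -24.5, 0, 0, 0, -1, -30, -2, -24.5, 0, 0, 0, -1, -30, -2, -24.5, 0, 0, 0, -1, -30, -2, -24.5, 0, 0, 0, -1, -30, -2, -24.5, 0, 0, 0, -1, -30, -2, -24.5, 0, 0, 0, -1, -30, -2, -24.5, 0, 0, 0, -1, -30, -2, -24.5, 0, 0, 0, -1, -30, -2, -24.5, 0, 0, 0, -1, -30, -2, -24.5, 0, 0, 0, -1, -30, -2, -24.5, 0, 0, 0, -1, -30, -2, -24.5, 0, 0, 0, -1, -20, 0, -20, 0, 0, 0, -1, 0, 0, 0, 0, 0, 0, -1, 0, 0, 0, 0, 0, 0, -1]}}

```text
t: 1.73
ee_pos: [557.8, -80.4, 278.1]
tcp_rot: [-1.573, 0.0, -2.895]
force: [-0.4, 0.2, -0.1]
opening: 85.6
```

Run:
```python
from rig import arm,capture
from h import *
rel([531,-134,280],-165.6)
s=arm.get_state();c=capture("wrist");np.savez("w1.npz",pos=s["ee_pos"],rot=s["tcp_rot"],**c)
cv2.imwrite("pics/w1.png",c["img"][:,:,::-1])
```

```text
t 1.73 pos [557.8 -80.4 278.1] rpy [-9.0130e+01  1.0000e-02 -1.6587e+02] F [-0.4  0.2 -0.1] open 85.6 q [-0.2   0.33  1.76  0.    1.05  1.12]
tool shift [39.1 -2.  45.4]
rotvec deg [ 0.13 -0.27 -0.01]
```

View pics/w1.png

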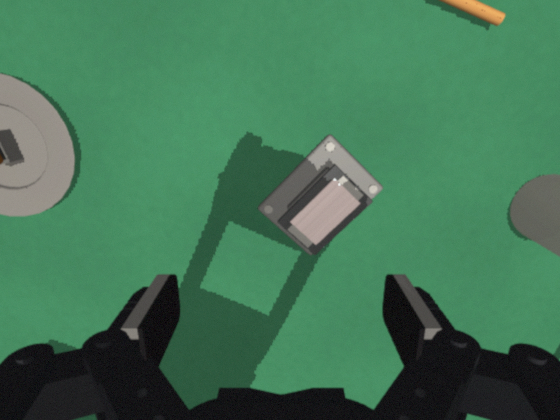

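The stand is at about (320,195) in the wrist picture, with base corners at (329,135), (382,188), (314,254) and (261,209) and the tag centre near (325,213). I'll enlarge it to read the corners.

Run:
```python
from h import *
c=np.load("w1.npz");im=c["img"]
a=im[125:265,250:395];cv2.imwrite("pics/w1c.png",cv2.resize(a,None,fx=4,fy=4,interpolation=cv2.INTER_CUBIC)[:,:,::-1])
P=cloud(c,(c["pos"],c["rot"]));print(P[213,325],P[160,340],P[50,200])
```

```text
[ 529.92194904 -134.71554934   58.17731987] [ 579.50518654 -143.49179817    9.43774842] [653.40596047  31.02560297  -1.00889341]
```

View pics/w1c.png

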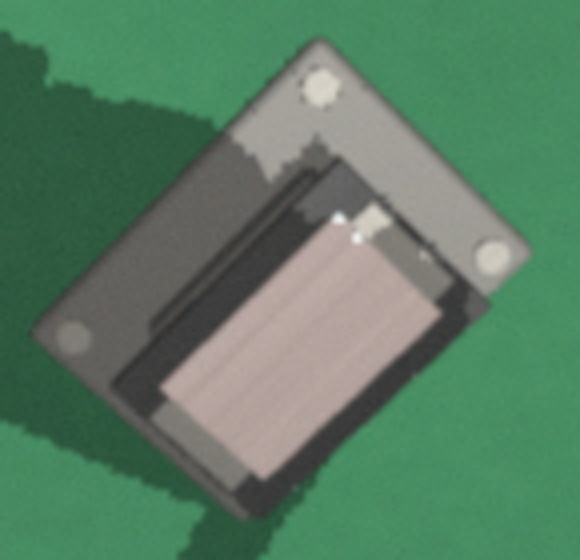

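Run:
```python
from h import *
c=np.load("w1.npz");p=(c["pos"],c["rot"])
def an(q,z,n):
    P=onz(c,np.array(q)/4-.375+[250,125],z,p)[:,:2]
    print(n,P.round(1).tolist(),"c",P.mean(0).round(1),"yaw",[np.degrees(np.arctan2(*(v)[::-1])).round(1) for v in (P[3]-P[0],P[2]-P[1],P[1]-P[0],P[2]-P[3])],[np.linalg.norm(P[i]-P[i-1]).round(1) for i in range(4)])
an([(345,218),(442,313),(265,478),(160,388)],58,"tag")
an([(335,160),(492,308),(265,518),(112,385)],56,"plate")
P=onz(c,np.array([(318,38),(532,250),(35,332)])/4-.375+[250,125],10,p)[:,:2]
print("base c",(P[1]+P[2])/2,np.degrees(np.arctan2(*(P[2]-P[0])[::-1])),np.linalg.norm(P[2]-P[0]),np.linalg.norm(P[1]-P[0]))
o,d=ray(c,np.array([[303,350]])/4-.375+[250,125],p)
t=np.load("top0.npz");o2,d2=ray(t,[[328.3,245.8]])
A=np.c_[d[0],-d2[0]];x=np.linalg.lstsq(A,o2-o,rcond=None)[0];print("tri",o+d[0]*x[0],o2+d2[0]*x[1])
```

```text
tag [[567.0, -135.2], [549.2, -166.4], [493.9, -135.2], [511.7, -101.8]] c [ 530.4 -134.7] yaw [np.float64(148.9), np.float64(150.6), np.float64(-119.6), np.float64(-118.1)] [np.float64(64.6), np.float64(36.0), np.float64(63.5), np.float64(37.9)]
plate [[580.1, -128.9], [553.1, -179.0], [481.7, -138.9], [508.7, -89.6]] c [ 530.9 -134.1] yaw [np.float64(151.2), np.float64(150.7), np.float64(-118.3), np.float64(-118.7)] [np.float64(81.5), np.float64(57.0), np.float64(81.9), np.float64(56.2)]
base c [ 531.98435089 -133.73009205] 151.15310592254528 115.96011138937433 87.56313942204895
tri [ 529.8728683  -135.55643313   54.68212644] [ 529.58229471 -134.52837496   54.55375779]
```

Emit:
{"op": "apply_moves", "data": {"plan": [2.2, 3, -37, 0, 0, 0, -1, 2.2, 3, -37, 0, 0, 0, -1, 2.2, 3, -37, 0, 0, 0, -1, 2.2, 3, -37, 0, 0, 0, -1, 2.2, 3, -37, 0, 0, 0, -1, 2.2, 3, -37, 0, 0, 0, -1, 2.2, 3, -37, 0, 0, 0, -1, 2.2, 3, -37, 0, 0, 0, -1, 0, 0, 0, 0, -6, 0, -1, 0, 0, 0, 0, -6, 0, -1, 0, 0, 0, 0, 0, 0, -1]}}

```text
t: 2.7
ee_pos: [462.9, 200.5, 252.5]
tcp_rot: [-1.571, -0.001, -2.7]
force: [0.3, 0.3, 0.6]
opening: 85.5
```

Run:
```python
from rig import arm,capture
from h import *
rel([504,221,200],-154)
s=arm.get_state();c=capture("wrist");np.savez("w2.npz",pos=s["ee_pos"],rot=s["tcp_rot"],**c)
cv2.imwrite("pics/w2.png",c["img"][:,:,::-1])
```

```text
t 2.7 pos [462.9 200.5 252.5] rpy [-9.000e+01 -8.000e-02 -1.547e+02] F [0.3 0.3 0.6] open 85.5 q [ 0.35  0.27  1.92 -0.    0.95  1.48]
tool shift [-46.   52.4  -1. ]
rotvec deg [-0.   -0.7   0.08]
```

View pics/w2.png

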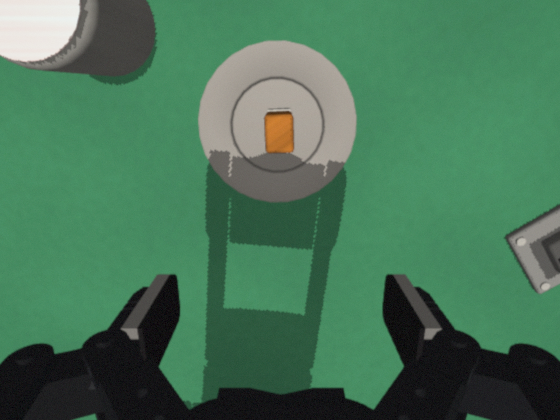

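The die handle's top is at about (279,132), nearly aligned with the tool, on the plate centred near (278,121).

Run:
```python
from h import *
c=np.load("w2.npz");p=(c["pos"],c["rot"]);im=c["img"]
a=im[95:165,245:315];cv2.imwrite("pics/w2c.png",cv2.resize(a,None,fx=8,fy=8,interpolation=cv2.INTER_CUBIC)[:,:,::-1])
hsv=cv2.cvtColor(im,cv2.COLOR_RGB2HSV)
m=np.zeros(im.shape[:2],np.uint8);mm=(hsv[...,1]>120)&(hsv[...,0]<22)&(hsv[...,2]>150);m[95:165,245:315]=mm[95:165,245:315]*255
u=np.argwhere(m>0)[:,::-1];P=onz(c,u,82,p)[:,:2].astype(np.float32);print("die",len(u),u.min(0),u.max(0),P.mean(0),cv2.minAreaRect(P))
C=cloud(c,p);print(np.median(C[m>0],0))
# plate outer ellipse
g=(hsv[...,1]<60)&(hsv[...,2]>60);gm=np.zeros_like(m);gm[35:205,190:365]=g[35:205,190:365]*255
k=cv2.findContours(gm,cv2.RETR_EXTERNAL,cv2.CHAIN_APPROX_NONE)[0];k=max(k,key=cv2.contourArea)
Q=onz(c,k[:,0],14,p)[:,:2].astype(np.float32);print("plate",cv2.minEnclosingCircle(Q))
```

```text
die 955 [265 115] [292 151] [504.00253 221.02036] ((503.6054382324219, 221.11782836914062), (29.760528564453125, 21.80648422241211), 28.208066940307617)
[503.99327538 221.19365204  82.24535307]
plate ((501.8805236816406, 222.4082794189453), 79.80247497558594)
```

View pics/w2c.png

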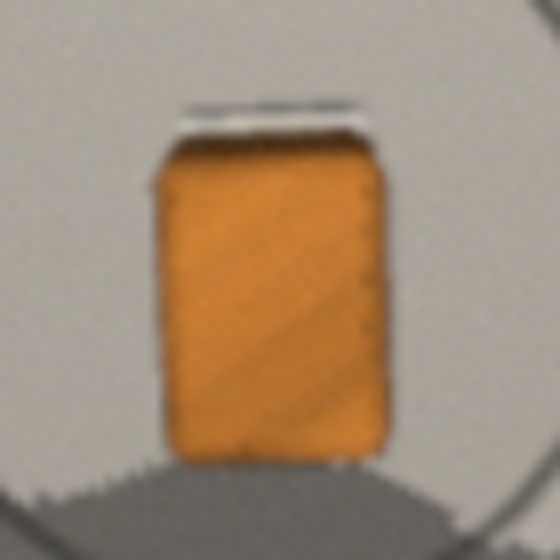

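Run:
```python
from h import *
from rig import arm
c=np.load("w2.npz");p=(c["pos"],c["rot"])
q=np.array([(160,190),(170,440),(382,180),(390,430),(274,152),(279,460),(164,310),(387,310)])/8-.44+[245,95]
P=onz(c,q,82,p)[:,:2];print(P.round(1))
for a,b in((0,1),(2,3)):print(np.degrees(np.arctan2(*(P[b]-P[a])[::-1])))
print((P[4]+P[5])/2,(P[6]+P[7])/2,np.linalg.norm(P[4]-P[5]),np.linalg.norm(P[6]-P[7]))
rel([503.8,221.2,61-2],-152.6)
```

```text
[[509.8 236.5]
 [487.2 225. ]
 [520.3 216.6]
 [497.9 204.7]
 [518.2 227.6]
 [490.2 213.9]
 [499.1 231.1]
 [508.9 210.4]]
-153.13701551929475
-152.1982878510163
[504.15355735 220.74277972] [503.97826698 220.77876359] 31.196348814693913 22.926555934795555
t 2.75 pos [463.  200.1 252.5] rpy [-8.9990e+01 -8.0000e-02 -1.5506e+02] F [-0.5 -0.1 -0.2] open 85.5 q [ 0.35  0.27  1.92 -0.    0.95  1.48]
tool shift [-46.2 193.4  -2. ]
rotvec deg [-0.01 -2.46  0.08]
```

Emit:
{"op": "apply_moves", "data": {"plan": [-23, 10, -1, 0, -2.3, 0, -1, -23, 20, -1, 0, 0, 0, -1, 0, 30, 0, 0, 0, 0, -1, 0, 30, 0, 0, 0, 0, -1, 0, 20, 0, 0, 0, 0, -1, 0, 0, 0, 0, 0, 0, -1]}}

```text
t: 3.25
ee_pos: [509.3, 215.5, 141.0]
tcp_rot: [-1.569, 0.005, -2.698]
force: [-1.8, -1.2, -0.7]
opening: 85.4
```

Run:
```python
from rig import arm,capture
from h import *
rel([504.0,220.9,59],-152.6)
```

```text
t 3.25 pos [509.3 215.5 141. ] rpy [ -89.9     0.29 -154.56] F [-1.8 -1.2 -0.7] open 85.4 q [ 0.35  0.48  1.93 -0.    0.73  1.47]
tool shift [ 2.8 82.  -7.3]
rotvec deg [-0.11 -1.96 -0.29]
```

Emit:
{"op": "apply_moves", "data": {"plan": [1.5, 10, -3.5, 0, -2, 0, -1, 1.5, 10, -3.5, 0, 0, 0, -1, 0, 0, 0, 0, 0, 0, -1, 0, 0, 0, 0, 0, 0, -1]}}

```text
t: 3.58
ee_pos: [504.7, 217.0, 121.8]
tcp_rot: [-1.569, 0.004, -2.677]
force: [0.3, -0.4, -0.0]
opening: 85.2
```

Run:
```python
from rig import arm,capture
from h import *
rel([504.0,220.9,59],-152.6)
```

```text
t 3.58 pos [504.7 217.  121.8] rpy [ -89.87    0.24 -153.4 ] F [ 0.3 -0.4 -0. ] open 85.2 q [ 0.35  0.5   1.95 -0.    0.69  1.46]
tool shift [-0.9 62.8 -4. ]
rotvec deg [-0.13 -0.8  -0.24]
```

Emit:
{"op": "apply_moves", "data": {"plan": [-0.5, 10, -3.5, 0, -0.8, 0, -1, 0, 10, -2, 0, 0, 0, -1, 0, 0, 0, 0, 0, 0, -1, 0, 0, 0, 0, 0, 0, -1]}}

```text
t: 3.92
ee_pos: [504.4, 222.7, 102.6]
tcp_rot: [-1.568, 0.009, -2.666]
force: [0.1, 0.7, 0.7]
opening: 85.4
```

Run:
```python
from rig import arm,capture
from h import *
rel([504.0,220.9,59],-152.6)
rel([504.0,220.9,59],-152.6)
s=arm.get_state();c=capture("wrist");np.savez("w3.npz",pos=s["ee_pos"],rot=s["tcp_rot"],**c)
cv2.imwrite("pics/w3.png",c["img"][:,:,::-1])
```

```text
t 3.92 pos [504.4 222.7 102.6] rpy [ -89.84    0.49 -152.74] F [0.1 0.7 0.7] open 85.4 q [ 0.36  0.53  1.96 -0.    0.64  1.46]
tool shift [ 1.5 43.6  1.3]
rotvec deg [-0.16 -0.15 -0.49]
t 3.92 pos [504.4 222.7 102.6] rpy [ -89.84    0.49 -152.74] F [0.1 0.7 0.7] open 85.4 q [ 0.36  0.53  1.96 -0.    0.64  1.46]
tool shift [ 1.5 43.6  1.3]
rotvec deg [-0.16 -0.15 -0.49]
```

View pics/w3.png

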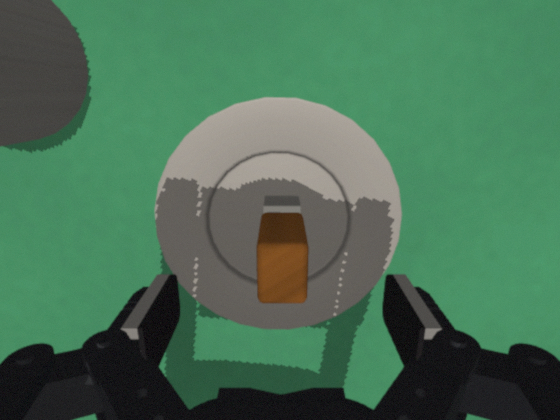

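The die sits centred between the open fingers (top at (282,275), finger gap 180–385). Next I descend and grip.

Emit:
{"op": "apply_moves", "data": {"plan": [1, 11, 1, 0, 0, -0.5, -1, 0, 11, 0, 0, 0, 0, -1, 0, 11, 0, 0, 0, 0, -1, 0, 8, 0, 0, 0, 0, -1, 0, 0, 0, 0, 0, 0, -1, 0, 0, 0, 0, 0, 0, -1]}}

```text
t: 4.47
ee_pos: [503.8, 221.0, 56.8]
tcp_rot: [-1.568, -0.002, -2.666]
force: [-0.5, 0.1, 0.1]
opening: 85.7
```

Run:
```python
from rig import arm,capture
from h import *
rel([504.0,220.9,59],-152.6)
```

```text
t 4.47 pos [503.8 221.   56.8] rpy [-8.9840e+01 -1.1000e-01 -1.5275e+02] F [-0.5  0.1  0.1] open 85.7 q [ 0.36  0.61  1.97 -0.01  0.56  1.46]
tool shift [-0.1 -2.2  0.2]
rotvec deg [-0.16 -0.15  0.11]
```

Emit:
{"op": "apply_moves", "data": {"newtons": 80, "plan": [0, 0, 0, 0, 0, 0, 0.3, 0, 0, 0, 0, 0, 0, 1, 0, 0, 0, 0, 0, 0, 1, 0, 0, 0, 0, 0, 0, 1, 0, 0, 0, 0, 0, 0, 1, 0, 0, 0, 0, 0, 0, 1, 0, 0, 0, 0, 0, 0, 1, 0, 0, 0, 0, 0, 0, 1, 0, 0, 0, 0, 0, 0, 1, 0, 0, 0, 0, 0, 0, 1, 0, 0, 0, 0, 0, 0, 1, 0, 0, 0, 0, 0, 0, 1]}}

```text
t: 5.47
ee_pos: [504.3, 221.2, 57.8]
tcp_rot: [-1.568, -0.001, -2.666]
force: [-0.8, -0.6, -1.1]
opening: 23.0
```

Run:
```python
from rig import arm,capture
from h import *
rel([504.0,220.9,59],-152.6)
```

```text
t 5.47 pos [504.3 221.2  57.8] rpy [-8.9830e+01 -3.0000e-02 -1.5276e+02] F [-0.8 -0.6 -1.1] open 23.0 q [ 0.36  0.61  1.97 -0.01  0.56  1.46]
tool shift [ 0.4 -1.2  0.1]
rotvec deg [-0.17 -0.16  0.03]
```

Emit:
{"op": "apply_moves", "data": {"plan": [0, -5, 0, 0, 0, 0, 1, 0, -10, 0, 0, 0, 0, 1, 0, -20, 0, 0, 0, 0, 1, 0, -30, 0, 0, 0, 0, 1, 0, -30, 0, 0, 0, 0, 1, 0, -10, 0, 0, 0, 0, 1, 0, 0, 0, 0, 0, 0, 1, 0, 0, 0, 0, 0, 0, 1]}}

```text
t: 6.13
ee_pos: [503.4, 221.2, 171.3]
tcp_rot: [-1.568, -0.001, -2.666]
force: [-0.6, -0.3, -2.4]
opening: 23.0
```

Run:
```python
from rig import arm,capture
from h import *
rel([531.,-134.3,160],150.8)
s=arm.get_state();c=capture("wrist");np.savez("w4.npz",pos=s["ee_pos"],rot=s["tcp_rot"],**c)
cv2.imwrite("pics/w4.png",c["img"][:,:,::-1])
```

```text
t 6.13 pos [503.4 221.2 171.3] rpy [-8.9840e+01 -7.0000e-02 -1.5276e+02] F [-0.6 -0.3 -2.4] open 23.0 q [ 0.36  0.44  1.9  -0.    0.8   1.46]
tool shift [138.2  12.4 328.7]
rotvec deg [-1.800e-01  5.644e+01 -1.000e-02]
```

View pics/w4.png

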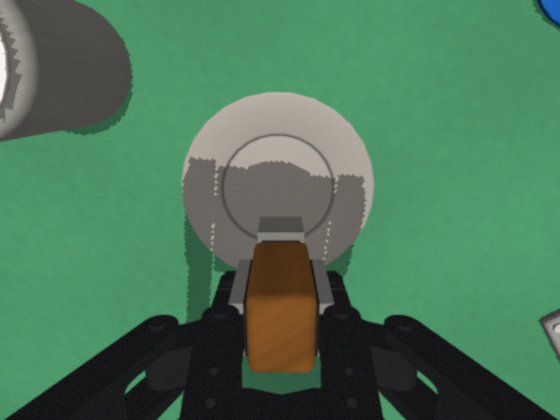

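The die is held upright between the fingers and the plate is undisturbed. Moving over the stand.

Emit:
{"op": "apply_moves", "data": {"plan": [15.3, 0, 36.5, 0, 0, 0, 1, 15.3, 0, 36.5, 0, 0, 0, 1, 15.3, 0, 36.5, 0, 0, 0, 1, 15.3, 0, 36.5, 0, 0, 0, 1, 15.3, 0, 36.5, 0, 0, 0, 1, 15.3, 0, 36.5, 0, 0, 0, 1, 15.3, 0, 36.5, 0, 0, 0, 1, 15.3, 0, 36.5, 0, 0, 0, 1, 7, 0, 18, 0, 0, 0, 1, 0, 0, 0, 0, 7, 0, 1, 0, 0, 0, 0, 7, 0, 1, 0, 0, 0, 0, 7, 0, 1, 0, 0, 0, 0, 7, 0, 1, 0, 0, 0, 0, 7, 0, 1, 0, 0, 0, 0, 7, 0, 1, 0, 0, 0, 0, 7, 0, 1, 0, 0, 0, 0, 5, 0, 1, 0, 0, 0, 0, 0, 0, 1, 0, 0, 0, 0, 0, 0, 1]}}

```text
t: 7.77
ee_pos: [519.6, -128.2, 149.9]
tcp_rot: [-1.56, -0.028, 2.656]
force: [-0.4, -0.7, -1.5]
opening: 23.5
```

Run:
```python
from rig import arm,capture
from h import *
rel([531.,-134.3,140],150.8)
```

```text
t 7.77 pos [ 519.6 -128.2  149.9] rpy [-89.4   -1.61 152.2 ] F [-0.4 -0.7 -1.5] open 23.5 q [-0.3   0.46  1.93 -0.01  0.78  1.77]
tool shift [-13.2   9.6   0. ]
rotvec deg [-0.62  1.41  1.61]
```

Emit:
{"op": "apply_moves", "data": {"plan": [-7, 0, 0, -0.6, 1.4, 1.6, 1, -6, 0, 0, 0, 0, 0, 1, 0, 0, 0, 0, 0, 0, 1, 0, 0, 0, 0, 0, 0, 1]}}

```text
t: 8.1
ee_pos: [530.3, -134.2, 147.6]
tcp_rot: [-1.57, -0.004, 2.644]
force: [-1.2, -0.1, -1.8]
opening: 23.2
```

Run:
```python
from rig import arm,capture
from h import *
rel([531.,-134.3,140],150.8)
s=arm.get_state();c=capture("wrist");np.savez("w5.npz",pos=s["ee_pos"],rot=s["tcp_rot"],**c)
cv2.imwrite("pics/w5.png",c["img"][:,:,::-1])
```

```text
t 8.1 pos [ 530.3 -134.2  147.6] rpy [-89.93  -0.24 151.46] F [-1.2 -0.1 -1.8] open 23.2 q [-0.3   0.47  1.93 -0.    0.75  1.77]
tool shift [-0.8  7.6 -0.2]
rotvec deg [-0.07  0.66  0.24]
```

View pics/w5.png

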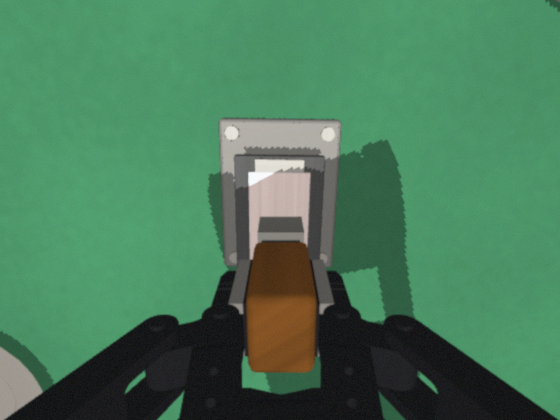

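The tag is below the die, with the die foot's front face edge at row ~218 (cols 259–303) and the tag's upper visible edge at row ~172 (cols 249–311). I'll zoom in to measure die against tag in the same picture.

Run:
```python
from h import *
c=np.load("w5.npz");im=c["img"]
a=im[110:270,205:355];cv2.imwrite("pics/w5c.png",cv2.resize(a,None,fx=3.75,fy=3.75,interpolation=cv2.INTER_CUBIC)[:,:,::-1])
```

```text
(no output)
```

View pics/w5c.png

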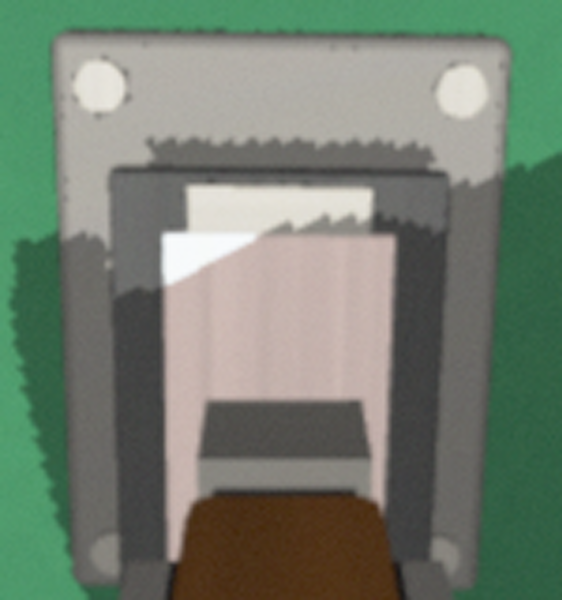

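Run:
```python
from h import *
c=np.load("w5.npz");pos,rot=c["pos"],c["rot"];p=(pos,rot);Rm=R.from_euler('xyz',rot)
def t(q,z):
    P=onz(c,np.array(q)/3.75-.37+[205,110],z,p);return P,Rm.inv().apply(P-pos)
for n,q,z in(("tag",[(160,234),(397,234),(168,560),(386,560)],57),("plate",[(108,168),(449,173),(122,560),(430,560)],55),("base",[(55,38),(510,42),(80,583),(472,585)],10),("die",[(206,402),(360,403)],147.6-51.8)):
    P,T=t(q,z);print(n,T.round(1).tolist(),P.mean(0).round(1))
    if len(q)==4: print("  ang",[np.degrees(np.arctan2(T[i+2,2]-T[i,2],T[i+2,0]-T[i,0])).round(2) for i in(0,1)],"short",np.degrees(np.arctan2(T[1,0]-T[0,0],T[1,2]-T[0,2])).round(2))
```

```text
tag [[-32.3, 90.4, -20.0], [-32.3, 90.5, 19.3], [27.6, 90.7, -20.3], [27.6, 90.7, 18.9]] [ 532.2 -134.7   57. ]
  ang [np.float64(-0.31), np.float64(-0.34)] short -0.02
plate [[-42.9, 92.4, -28.4], [-42.1, 92.4, 27.7], [28.6, 92.7, -28.9], [28.6, 92.7, 27.1]] [ 536.3 -136.9   55. ]
  ang [np.float64(-0.36), np.float64(-0.53)] short 0.82
base [[-60.3, 137.3, -43.6], [-59.6, 137.4, 44.1], [56.8, 137.8, -44.5], [57.3, 137.9, 42.0]] [ 531.2 -134.3   10. ]
  ang [np.float64(-0.42), np.float64(-1.02)] short 0.46
die [[-16.7, 51.7, -10.5], [-16.6, 51.7, 11.4]] [ 544.4 -142.5   95.8]
```

Emit:
{"op": "apply_moves", "data": {"plan": [-0.8, 10, -0.9, 0, 0.4, 0, 1, 0, 10, 0, 0, 0, 0, 1, 0, 4, 0, 0, 0, 0, 1, 0, 0, 0, 0, 0, 0, 1, 0, 0, 0, 0, 0, 0, 1]}}

```text
t: 8.57
ee_pos: [530.9, -133.3, 120.3]
tcp_rot: [-1.569, -0.006, 2.639]
force: [-0.7, 1.0, -2.0]
opening: 23.3
```

```bash
cat > d.py <<'E'
from rig import arm,capture
from h import *
import sys
rel([531.5,-134.7,110],150.8)
s=arm.get_state();c=capture("wrist");n=sys.argv[1];np.savez(n+".npz",pos=s["ee_pos"],rot=s["tcp_rot"],**c)
a=c["img"][110:270,205:355];cv2.imwrite(f"pics/{n}c.png",cv2.resize(a,None,fx=3.75,fy=3.75,interpolation=cv2.INTER_CUBIC)[:,:,::-1])
E
python3 d.py w6
```

```text
t 8.57 pos [ 530.9 -133.3  120.3] rpy [-89.9   -0.35 151.18] F [-0.7  1.  -2. ] open 23.3 q [-0.3   0.51  1.94 -0.    0.7   1.77]
tool shift [-1.3 10.3  0.9]
rotvec deg [-0.1   0.38  0.35]
```

View pics/w6c.png

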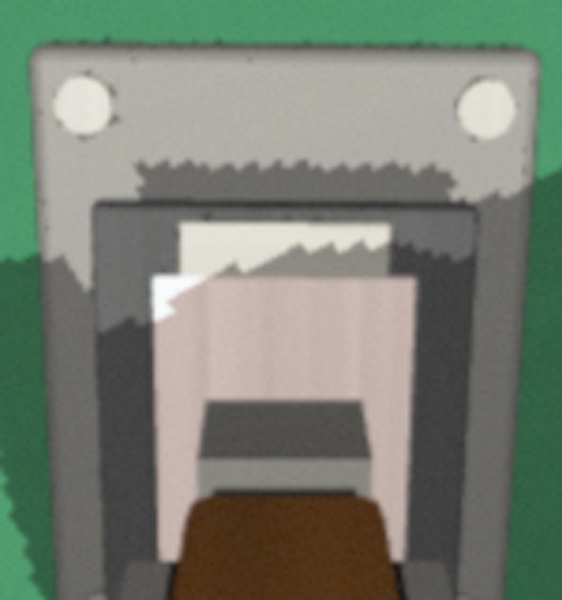

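Run:
```python
from h import *
c=np.load("w6.npz");pos,rot=c["pos"],c["rot"];p=(pos,rot);Rm=R.from_euler('xyz',rot)
def t(q,z):
    P=onz(c,np.array(q)/3.75-.37+[205,110],z,p);return P,Rm.inv().apply(P-pos)
for n,q,z in(("tag",[(153,277),(416,277),(158,560),(408,560)],57),("plate",[(93,204),(478,208),(105,560),(462,560)],55),("die",[(206,402),(360,403)],pos[2]-51.8)):
    P,T=t(q,z);print(n,T.round(1).tolist(),P.mean(0).round(1))
    if len(q)==4: print("  ang",[np.degrees(np.arctan2(T[i+2,2]-T[i,2],T[i+2,0]-T[i,0])).round(2) for i in(0,1)],"short",np.degrees(np.arctan2(T[1,0]-T[0,0],T[1,2]-T[0,2])).round(2))
```

```text
tag [[-32.0, 63.1, -18.6], [-32.0, 63.1, 19.9], [13.9, 63.3, -19.2], [13.9, 63.4, 20.1]] [ 538.2 -138.1   57. ]
  ang [np.float64(-0.81), np.float64(0.25)] short -0.01
plate [[-42.5, 65.0, -27.1], [-41.9, 65.1, 28.8], [14.9, 65.3, -27.9], [14.9, 65.4, 28.9]] [ 542.1 -140.4   55. ]
  ang [np.float64(-0.71), np.float64(0.11)] short 0.59
die [[-16.7, 51.7, -10.5], [-16.6, 51.7, 11.4]] [ 544.9 -141.7   68.5]
```

Emit:
{"op": "apply_moves", "data": {"plan": [0, 2, 0, 0, 0.2, 0.35, 1, 0, 2, 0, 0, 0, 0, 1, 0, 0, 0, 0, 0, 0, 1, 0, 0, 0, 0, 0, 0, 1]}}

```text
t: 8.95
ee_pos: [531.0, -133.3, 116.4]
tcp_rot: [-1.569, 0.001, 2.635]
force: [0.1, -0.3, -1.5]
opening: 23.1
```

Emit:
{"op": "apply_moves", "data": {"plan": [0, 0, 0, 0, 0, 0, 1]}}

```text
t: 9.03
ee_pos: [531.1, -133.3, 116.5]
tcp_rot: [-1.569, 0.001, 2.635]
force: [0.1, -0.7, -2.1]
opening: 23.2
```

Emit:
{"op": "apply_moves", "data": {"plan": [0, 0, 0, 0, 0, 0, 1]}}

```text
t: 9.12
ee_pos: [531.2, -133.4, 116.7]
tcp_rot: [-1.569, 0.002, 2.635]
force: [0.2, 0.1, -1.5]
opening: 23.3
```

Emit:
{"op": "apply_moves", "data": {"plan": [0, 1, 0, 0, 0, 0, 1, 0, 1, 0, 0, 0, 0, 1, 0, 0, 0, 0, 0, 0, 1]}}

```text
t: 9.37
ee_pos: [531.4, -133.5, 114.9]
tcp_rot: [-1.569, 0.002, 2.635]
force: [-0.1, -0.8, -2.5]
opening: 22.9
```

Emit:
{"op": "apply_moves", "data": {"plan": [0, 1, 0, 0, 0, 0, 1, 0, 1, 0, 0, 0, 0, 1, 0, 0, 0, 0, 0, 0, 1]}}

```text
t: 9.62
ee_pos: [531.5, -133.5, 112.7]
tcp_rot: [-1.569, 0.002, 2.635]
force: [-0.5, -0.3, -1.5]
opening: 23.6
```

Emit:
{"op": "apply_moves", "data": {"plan": [0, 1, 0, 0, 0, 0, 1, 0, 0, 0, 0, 0, 0, 1]}}

```text
t: 9.78
ee_pos: [531.4, -133.5, 111.5]
tcp_rot: [-1.569, 0.002, 2.635]
force: [0.5, -0.6, -1.9]
opening: 23.6
```

Emit:
{"op": "apply_moves", "data": {"plan": [0, 1, 0, 0, 0, 0, 1, 0, 0, 0, 0, 0, 0, 1]}}

```text
t: 9.95
ee_pos: [531.5, -133.5, 110.4]
tcp_rot: [-1.569, 0.002, 2.635]
force: [-0.1, -0.8, -1.4]
opening: 23.3
```

Emit:
{"op": "apply_moves", "data": {"plan": [0, 1, 0.3, 0, 0, 0, 1, 0, 0, 0, 0, 0, 0, 1]}}

```text
t: 10.12
ee_pos: [531.6, -133.8, 109.6]
tcp_rot: [-1.57, 0.003, 2.635]
force: [-0.2, -0.3, 1.8]
opening: 22.9
```

Emit:
{"op": "apply_moves", "data": {"plan": [0, 1, 0, 0, 0, 0, 1, 0, 0, 0, 0, 0, 0, 1]}}

```text
t: 10.28
ee_pos: [531.8, -133.9, 108.8]
tcp_rot: [-1.57, 0.003, 2.635]
force: [-0.1, 0.5, 4.2]
opening: 23.1
```

Emit:
{"op": "apply_moves", "data": {"plan": [0, 1, 0, 0, 0, 0, 1, 0, 0, 0, 0, 0, 0, 1]}}

```text
t: 10.45
ee_pos: [532.1, -133.9, 108.3]
tcp_rot: [-1.57, 0.004, 2.635]
force: [-2.3, 0.5, 6.4]
opening: 22.8
```

Emit:
{"op": "apply_moves", "data": {"plan": [0.3, 1, 0.1, 0, 0, 0, 1, 0, 0, 0, 0, 0, 0, 1]}}

```text
t: 10.62
ee_pos: [532.2, -134.0, 108.0]
tcp_rot: [-1.57, 0.005, 2.635]
force: [-1.9, 1.1, 8.3]
opening: 23.2
```

Emit:
{"op": "apply_moves", "data": {"plan": [0.3, 0.9, 0.1, 0, 0, 0, 1, 0, 0, 0, 0, 0, 0, 1]}}

```text
t: 10.78
ee_pos: [532.2, -134.0, 107.9]
tcp_rot: [-1.57, 0.006, 2.635]
force: [-1.6, 0.1, 8.9]
opening: 23.2
```

Emit:
{"op": "apply_moves", "data": {"plan": [0.3, 1, 0.1, 0, 0, -0.2, 1, 0.1, 0.8, 0, 0, 0, -0.1, 1]}}

```text
t: 10.95
ee_pos: [532.3, -134.0, 107.0]
tcp_rot: [-1.571, 0.002, 2.635]
force: [-1.5, 0.6, 12.4]
opening: 22.9
```

Emit:
{"op": "apply_moves", "data": {"plan": [0.2, 0.8, 0.1, 0, 0, -0.1, 1, 0.1, 0.8, 0, 0, 0, -0.1, 1]}}

```text
t: 11.12
ee_pos: [532.7, -134.2, 106.6]
tcp_rot: [-1.571, 0.0, 2.635]
force: [-1.2, 0.5, 13.8]
opening: 22.8
```

Emit:
{"op": "apply_moves", "data": {"plan": [0.1, 0.35, 0, 0, 0, 0, 1, 0.1, 0.35, 0, 0, 0, 0, 1, 0.1, 0.35, 0, 0, 0, 0, 1]}}

```text
t: 11.37
ee_pos: [533.0, -134.2, 107.1]
tcp_rot: [-1.571, 0.002, 2.635]
force: [-2.9, 1.7, 11.1]
opening: 23.0
```

Emit:
{"op": "apply_moves", "data": {"plan": [0.7, 0.8, 0.3, 0, 0, 0, 1, 0.5, 0.6, 0.3, 0, 0, -0.1, 1, 0.5, 0.6, 0.2, 0, 0, 0, 1]}}

```text
t: 11.62
ee_pos: [532.1, -134.3, 106.9]
tcp_rot: [-1.572, 0.003, 2.635]
force: [-2.0, 1.5, 12.8]
opening: 23.3
```

Emit:
{"op": "apply_moves", "data": {"plan": [0.4, 0.65, 0.2, 0, 0, -0.1, 1, 0.4, 0.65, 0.2, 0, 0, 0, 1, 0.4, 0.65, 0.1, 0, 0, -0.1, 1, 0.4, 0.65, 0.1, 0, 0, 0, 1]}}

```text
t: 11.95
ee_pos: [532.2, -134.4, 106.8]
tcp_rot: [-1.573, 0.004, 2.635]
force: [-1.2, 1.2, 12.8]
opening: 23.4
```

Emit:
{"op": "apply_moves", "data": {"plan": [0.3, 0.65, 0, 0, 0, -0.1, 1, 0.3, 0.65, 0, 0, 0, 0, 1, 0.3, 0.65, 0, 0, 0, -0.1, 1]}}

```text
t: 12.2
ee_pos: [532.5, -134.3, 106.7]
tcp_rot: [-1.574, 0.003, 2.635]
force: [-2.2, 0.5, 13.4]
opening: 23.0
```

Emit:
{"op": "apply_moves", "data": {"plan": [0.4, 0.62, 0.1, 0.15, 0, -0.1, 1, 0.4, 0.62, 0.1, 0.15, 0, -0.1, 1, 0.4, 0.62, 0.1, 0.1, 0, 0, 1]}}

```text
t: 12.45
ee_pos: [532.5, -134.3, 106.8]
tcp_rot: [-1.567, 0.002, 2.635]
force: [-2.1, 1.9, 12.7]
opening: 23.2
```

Emit:
{"op": "apply_moves", "data": {"plan": [0.4, 0.62, 0.1, 0.1, 0, -0.1, 1, 0.4, 0.62, 0.1, 0.1, 0, -0.1, 1, 0.4, 0.62, 0.1, 0.1, 0, 0, 1]}}

```text
t: 12.7
ee_pos: [532.5, -134.1, 106.9]
tcp_rot: [-1.563, 0.002, 2.635]
force: [-1.3, 1.8, 12.1]
opening: 23.1
```

Emit:
{"op": "apply_moves", "data": {"plan": [0.4, 0.62, 0.1, 0.1, 0, -0.1, 1, 0.4, 0.62, 0.1, 0.1, 0, -0.1, 1, 0.4, 0.62, 0.1, 0.1, 0, 0, 1]}}

```text
t: 12.95
ee_pos: [532.7, -134.0, 106.9]
tcp_rot: [-1.558, 0.001, 2.635]
force: [-1.1, 1.7, 11.9]
opening: 23.3
```

Emit:
{"op": "apply_moves", "data": {"plan": [0.4, 0.62, 0.1, 0.1, 0, -0.1, 1, 0.4, 0.62, 0.1, 0.1, 0, -0.1, 1, 0.4, 0.62, 0.1, 0.1, 0, 0, 1]}}

```text
t: 13.2
ee_pos: [532.8, -133.8, 106.9]
tcp_rot: [-1.554, 0.001, 2.634]
force: [-1.6, 2.0, 13.0]
opening: 23.6
```

Emit:
{"op": "apply_moves", "data": {"plan": [0.4, 0.62, 0.1, 0.1, 0, -0.1, 1, 0.4, 0.62, 0.1, 0.1, 0, -0.1, 1, 0.4, 0.62, 0.1, 0.1, 0, 0, 1]}}

```text
t: 13.45
ee_pos: [532.9, -133.6, 106.9]
tcp_rot: [-1.549, 0.001, 2.634]
force: [-1.8, 2.1, 12.4]
opening: 23.4
```

The roll crept about 1° from my correction. I'll bring it back and hold on a little more while square.

Emit:
{"op": "apply_moves", "data": {"plan": [0.4, 0.65, 0.2, -0.2, 0, -0.1, 1, 0.4, 0.65, 0.2, -0.2, 0, -0.1, 1, 0.4, 0.65, 0.2, -0.2, 0, 0, 1]}}

```text
t: 13.7
ee_pos: [532.9, -133.5, 106.8]
tcp_rot: [-1.561, 0.0, 2.635]
force: [-1.2, 0.4, 12.6]
opening: 23.0
```

Emit:
{"op": "apply_moves", "data": {"plan": [0.4, 0.65, 0.2, -0.2, 0, -0.1, 1, 0.4, 0.65, 0.2, -0.1, 0, -0.1, 1, 0.4, 0.65, 0.2, -0.1, 0, 0, 1]}}

```text
t: 13.95
ee_pos: [532.7, -133.9, 106.8]
tcp_rot: [-1.569, -0.001, 2.635]
force: [-2.0, 0.6, 12.7]
opening: 23.4
```

Emit:
{"op": "apply_moves", "data": {"plan": [0.5, 0.7, 0.2, 0, 0, 0, 1, 0.5, 0.7, 0.2, 0, 0, 0, 1, 0.4, 0.7, 0.2, 0, 0, 0, 1]}}

```text
t: 14.2
ee_pos: [532.4, -134.2, 106.6]
tcp_rot: [-1.57, 0.003, 2.635]
force: [-1.8, 1.4, 13.8]
opening: 23.2
```

Emit:
{"op": "apply_moves", "data": {"plan": [0.4, 0.68, 0.1, 0, 0, -0.05, 1, 0.4, 0.68, 0.1, 0, 0, 0, 1, 0.4, 0.68, 0.1, 0, 0, 0, 1]}}

```text
t: 14.45
ee_pos: [532.4, -134.2, 106.5]
tcp_rot: [-1.57, 0.005, 2.635]
force: [-0.8, 2.1, 14.2]
opening: 23.1
```

Emit:
{"op": "apply_moves", "data": {"plan": [0.4, 0.68, 0.1, 0, 0, -0.05, 1, 0.4, 0.68, 0.1, 0, 0, 0, 1, 0.4, 0.68, 0.1, 0, 0, 0, 1]}}

```text
t: 14.7
ee_pos: [532.3, -134.2, 106.5]
tcp_rot: [-1.571, 0.007, 2.635]
force: [-2.7, 1.2, 13.7]
opening: 23.1
```

Emit:
{"op": "apply_moves", "data": {"plan": [0.4, 0.68, 0.1, 0, 0, -0.05, 1, 0.4, 0.68, 0.1, 0, 0, 0, 1, 0.4, 0.68, 0.1, 0, 0, 0, 1]}}

```text
t: 14.95
ee_pos: [532.3, -134.1, 106.4]
tcp_rot: [-1.572, 0.009, 2.635]
force: [-2.5, 1.1, 14.2]
opening: 23.2
```

Emit:
{"op": "apply_moves", "data": {"plan": [0.4, 0.68, 0.1, 0, 0, -0.05, 1, 0.4, 0.68, 0.1, 0, 0, 0, 1, 0.4, 0.68, 0.1, 0, 0, 0, 1]}}

```text
t: 15.2
ee_pos: [532.2, -134.1, 106.4]
tcp_rot: [-1.572, 0.011, 2.635]
force: [-2.7, 0.7, 14.0]
opening: 23.0
```

Held at about 15 N with lateral drag of about 1.4 mm at most. Lifting straight off.

Emit:
{"op": "apply_moves", "data": {"plan": [0, -3, 0, 0, 0, 0, 1, 0, -5, 0, 0, 0, 0, 1, 0, -8, 0, 0, 0, 0, 1, 0, -15, 0, 0, 0, 0, 1, 0, -20, 0, 0, 0, 0, 1, 0, -10, 0, 0, 0, 0, 1, 0, 0, 0, 0, 0, 0, 1]}}

```text
t: 15.78
ee_pos: [530.5, -133.6, 170.7]
tcp_rot: [-1.572, 0.009, 2.635]
force: [0.6, 0.1, -1.5]
opening: 23.2
```

```bash
python3 d.py w7
python3 - <<'E'
from h import *
c=np.load("w7.npz");cv2.imwrite("pics/w7.png",c["img"][:,:,::-1])
E
```

```text
t 15.78 pos [ 530.5 -133.6  170.7] rpy [-90.06   0.52 150.95] F [ 0.6  0.1 -1.5] open 23.2 q [-0.3   0.43  1.92 -0.    0.79  1.78]
tool shift [-0.9 60.7  0.5]
rotvec deg [ 0.06  0.15 -0.52]
```

View pics/w7.png

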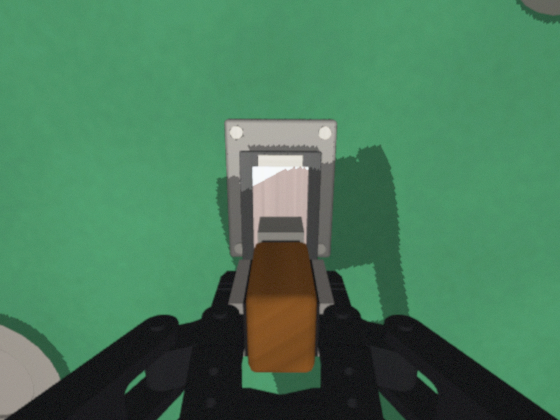

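The die sits exactly as before in the grip and the tag and stand look undisturbed. Returning to the plate.

Emit:
{"op": "apply_moves", "data": {"plan": [19, -2, -28.5, 0, 0, -0.1, 1, 19, -2, -28.5, 0, 0, -0.1, 1, 19, -2, -28.5, 0, 0, -0.1, 1, 19, -2, -28.5, 0, 0, -0.1, 1, 19, -2, -28.5, 0, 0, 0, 1, 19, -2, -28.5, 0, 0, 0, 1, 19, -2, -28.5, 0, 0, 0, 1, 19, -2, -28.5, 0, 0, 0, 1, 19, -2, -28.5, 0, 0, 0, 1, 10, 0, -15, 0, 0, 0, 1, 0, 0, 0, 0, 0, 0, 1, 0, 0, 0, 0, 0, 0, 1, 0, 0, 0, 0, 0, 0, 1]}}

```text
t: 16.92
ee_pos: [499.2, 204.8, 177.5]
tcp_rot: [-1.566, -0.004, 2.631]
force: [-0.3, 0.8, -2.1]
opening: 23.2
```

Run:
```python
from h import *
rel([502.5,221.8,58],151)
```

```text
t 16.92 pos [499.2 204.8 177.5] rpy [-89.73  -0.22 150.77] F [-0.3  0.8 -2.1] open 23.2 q [ 0.33  0.42  1.92 -0.    0.81  2.41]
tool shift [  5.  119.5 -17. ]
rotvec deg [-0.27 -0.23  0.22]
```

Emit:
{"op": "apply_moves", "data": {"plan": [2.5, 10, -8.5, 0, 0, 0.2, 1, 2.5, 15, -8.5, 0, 0, 0, 1, 0, 20, 0, 0, 0, 0, 1, 0, 20, 0, 0, 0, 0, 1, 0, 0, 0, 0, 0, 0, 1, 0, 0, 0, 0, 0, 0, 1]}}

```text
t: 17.42
ee_pos: [504.6, 219.2, 106.7]
tcp_rot: [-1.566, 0.001, 2.624]
force: [-0.8, -0.0, -0.2]
opening: 22.8
```

Run:
```python
from rig import arm,capture
from h import *
rel([502.5,221.8,58],151)
s=arm.get_state();c=capture("wrist");np.savez("w8.npz",pos=s["ee_pos"],rot=s["tcp_rot"],**c)
cv2.imwrite("pics/w8.png",c["img"][:,:,::-1])
```

```text
t 17.42 pos [504.6 219.2 106.7] rpy [-8.9700e+01  4.0000e-02  1.5036e+02] F [-0.8 -0.  -0.2] open 22.8 q [ 0.36  0.53  1.95 -0.01  0.67  2.45]
tool shift [ 3.1 48.7 -1.5]
rotvec deg [-0.3  -0.64 -0.04]
```

View pics/w8.png

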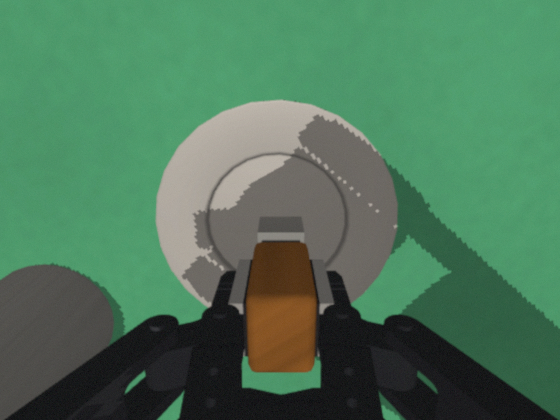

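The die is over the plate's inner floor (ring about (208–347, 153–285)) and upright.

Emit:
{"op": "apply_moves", "data": {"plan": [1.5, 10, -0.7, -0.1, 0, 0, 1, 1.5, 10, -0.7, 0, 0, 0, 1, 0, 10, 0, 0, 0, 0, 1, 0, 7, 0, 0, 0, 0, 1, 0, 0, 0, 0, 0, 0, 1, 0, 0, 0, 0, 0, 0, 1]}}

```text
t: 17.97
ee_pos: [503.9, 221.7, 68.3]
tcp_rot: [-1.57, 0.003, 2.623]
force: [-1.0, 0.5, -0.5]
opening: 23.3
```

Emit:
{"op": "apply_moves", "data": {"plan": [0.8, 3, 0, 0.1, 0, -0.1, 1, 0, 3, 0, 0, 0, 0, 1, 0, 0, 0, 0, 0, 0, 1, 0, 0, 0, 0, 0, 0, 1]}}

```text
t: 18.3
ee_pos: [503.6, 222.3, 62.2]
tcp_rot: [-1.569, 0.002, 2.623]
force: [-0.3, 0.3, -1.1]
opening: 23.1
```

Emit:
{"op": "apply_moves", "data": {"plan": [0, 1, 0, 0, 0, 0, 1, 0, 1, 0, 0, 0, 0, 1, 0, 0, 0, 0, 0, 0, 1]}}

```text
t: 18.55
ee_pos: [503.9, 222.5, 60.6]
tcp_rot: [-1.57, 0.002, 2.623]
force: [-0.3, 0.3, -3.5]
opening: 23.3
```

Emit:
{"op": "apply_moves", "data": {"plan": [0, 1, 0, 0, 0, 0, 1, 0, 0, 0, 0, 0, 0, 1]}}

```text
t: 18.72
ee_pos: [504.1, 222.5, 59.6]
tcp_rot: [-1.57, 0.002, 2.623]
force: [-0.3, 0.2, -2.8]
opening: 23.2
```

Emit:
{"op": "apply_moves", "data": {"plan": [0, 0.6, 0, 0, 0, 0, 1, 0, 0, 0, 0, 0, 0, 1]}}

```text
t: 18.88
ee_pos: [504.1, 222.5, 59.0]
tcp_rot: [-1.57, 0.003, 2.623]
force: [0.3, -0.5, -1.8]
opening: 23.4
```

Emit:
{"op": "apply_moves", "data": {"plan": [0, 0.6, 0, 0, 0, 0, 1, 0, 0, 0, 0, 0, 0, 1]}}

```text
t: 19.05
ee_pos: [504.1, 222.5, 58.4]
tcp_rot: [-1.57, 0.003, 2.623]
force: [0.2, 0.4, -1.5]
opening: 22.9
```

Emit:
{"op": "apply_moves", "data": {"plan": [0, 0.5, 0, 0, 0, 0, 1, 0, 0, 0, 0, 0, 0, 1]}}

```text
t: 19.22
ee_pos: [504.1, 222.5, 57.8]
tcp_rot: [-1.57, 0.002, 2.623]
force: [-0.7, 0.3, -0.9]
opening: 22.9
```

Emit:
{"op": "apply_moves", "data": {"plan": [0, 0.5, 0, 0, 0, 0, 1, 0, 0, 0, 0, 0, 0, 1]}}

```text
t: 19.38
ee_pos: [504.2, 222.5, 57.5]
tcp_rot: [-1.57, 0.003, 2.623]
force: [-0.9, 0.7, -1.2]
opening: 23.3
```

Emit:
{"op": "apply_moves", "data": {"plan": [0, 0.6, 0, 0, 0, 0, 1, 0, 0, 0, 0, 0, 0, 1]}}

```text
t: 19.55
ee_pos: [504.3, 222.5, 57.6]
tcp_rot: [-1.57, 0.003, 2.623]
force: [0.1, 0.3, -0.7]
opening: 23.3
```

Emit:
{"op": "apply_moves", "data": {"plan": [0, 0.8, 0, 0, 0, 0, 1, 0, 0.3, 0, 0, 0, 0, 1]}}

```text
t: 19.72
ee_pos: [504.6, 222.5, 57.5]
tcp_rot: [-1.571, 0.003, 2.623]
force: [-2.7, -0.9, 5.8]
opening: 23.0
```

Contact confirmed (+7.6 N over the hanging load). Releasing.

Emit:
{"op": "apply_moves", "data": {"plan": [0, 0, 0, 0, 0, 0, 1, 0, 0, 0, 0, 0, 0, 0.3, 0, 0, 0, 0, 0, 0, 0, 0, 0, 0, 0, 0, 0, -0.4, 0, 0, 0, 0, 0, 0, -1, 0, 0, 0, 0, 0, 0, -1, 0, 0, 0, 0, 0, 0, -1, 0, 0, 0, 0, 0, 0, -1, 0, 0, 0, 0, 0, 0, -1, 0, 0, 0, 0, 0, 0, -1, 0, 0, 0, 0, 0, 0, -1]}}

```text
t: 20.63
ee_pos: [504.9, 222.7, 57.2]
tcp_rot: [-1.571, 0.004, 2.623]
force: [0.4, 0.2, -0.2]
opening: 85.5
```

Run:
```python
from rig import arm,capture
from h import *
rel([502.5,221.8,58],151)
s=arm.get_state();c=capture("wrist");cv2.imwrite("pics/w9.png",c["img"][:,:,::-1])
```

```text
t 20.63 pos [504.9 222.7  57.2] rpy [-90.04   0.22 150.27] F [ 0.4  0.2 -0.2] open 85.5 q [ 0.36  0.61  1.97 -0.    0.55  2.46]
tool shift [ 1.6 -0.8  1.9]
rotvec deg [ 0.03 -0.73 -0.22]
```

View pics/w9.png

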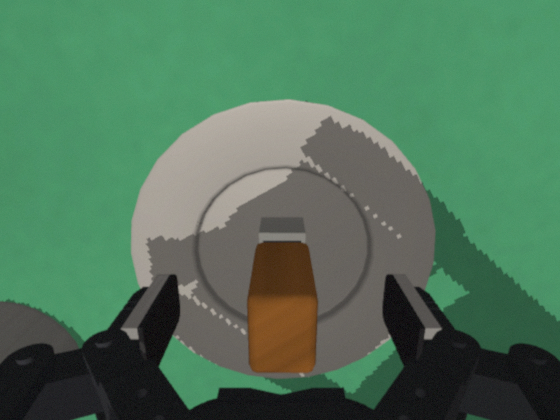

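The die is standing free between the open fingers, near the middle of the plate. Retreating straight up.

Emit:
{"op": "apply_moves", "data": {"plan": [0, -5, 0, 0, 0, 0, -1, 0, -15, 0, 0, 0, 0, -1, 0, -30, 0, 0, 0, 0, -1, 0, -35, 0, 0, 0, 0, -1, 0, -35, 0, 0, 0, 0, -1, 0, -35, 0, 0, 0, 0, -1, 0, -35, 0, 0, 0, 0, -1, 0, 0, 0, 0, 0, 0, -1, 0, 0, 0, 0, 0, 0, -1, 0, 0, 0, 0, 0, 0, -1]}}

```text
t: 21.52
ee_pos: [502.8, 222.4, 259.0]
tcp_rot: [-1.571, 0.003, 2.623]
force: [0.3, 0.9, -0.1]
opening: 85.0
```

Run:
```python
from rig import arm,capture
from h import *
rel([502.5,221.8,58],151)
c=capture("scene");cv2.imwrite("pics/s9.png",c["img"][:,:,::-1]);np.savez("s9.npz",**c)
P=cloud(c);hsv=cv2.cvtColor(c["img"],cv2.COLOR_RGB2HSV).astype(int)
m=np.zeros(hsv.shape[:2],bool);m[170:220,368:402]=True;m&=(hsv[...,1]>120)&(hsv[...,0]<20)
print(m.sum(),np.median(P[m],0),P[m].max(0))
s=arm.get_state();c=capture("wrist");cv2.imwrite("pics/w10.png",c["img"][:,:,::-1]);np.savez("w10.npz",pos=s["ee_pos"],rot=s["tcp_rot"],**c)
```

```text
t 21.52 pos [502.8 222.4 259. ] rpy [-89.99   0.18 150.27] F [ 0.3  0.9 -0.1] open 85.0 q [ 0.36  0.33  1.82 -0.    0.99  2.45]
tool shift [  0.6 201.    0.7]
rotvec deg [-0.01 -0.73 -0.18]
241 [516.57998507 221.94714908  70.4032969 ] [1223.83691643  239.54582428  722.23252475]
```

View pics/s9.png

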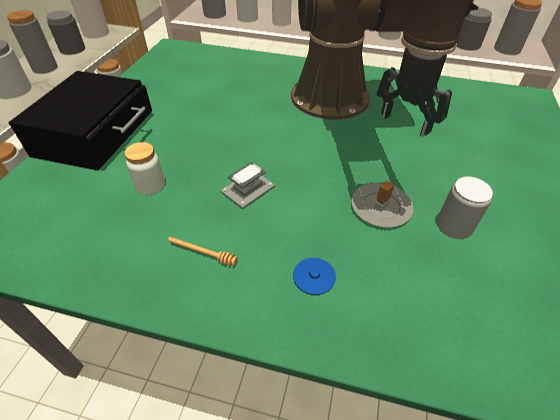

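View pics/w10.png

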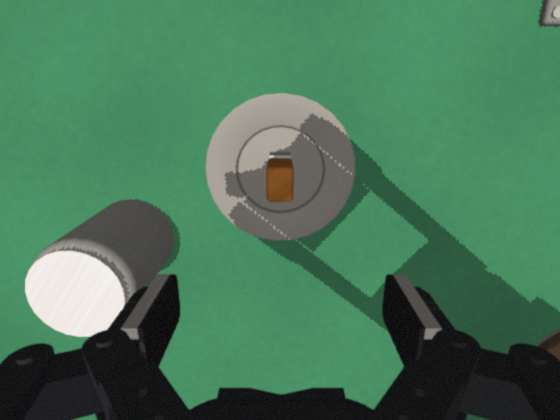

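The scene view shows the die upright on the plate at (385,194), with stand, plate, jar, canister, lid and dipper in the same pixel places as at the start. The wrist view shows the die near the plate's middle (280,180), clear of the gripper. Handing in.

Run:
```python
from h import *
c=np.load("w10.npz");p=(c["pos"],c["rot"]);im=c["img"];hsv=cv2.cvtColor(im,cv2.COLOR_RGB2HSV)
m=np.zeros(im.shape[:2],bool);m[150:210,255:305]=True;m&=(hsv[...,1]>120)&(hsv[...,0]<22)&(hsv[...,2]>90)
C=cloud(c,p);print("die top",np.median(C[m],0).round(1))
g=(hsv[...,1]<60)&(hsv[...,2]>60);gm=np.zeros(m.shape,np.uint8);gm[88:245,200:360]=g[88:245,200:360]*255
k=max(cv2.findContours(gm,cv2.RETR_EXTERNAL,cv2.CHAIN_APPROX_NONE)[0],key=cv2.contourArea)
print("plate",cv2.minEnclosingCircle(onz(c,k[:,0],14,p)[:,:2].astype(np.float32)))
from rig import ticket
print(ticket.finish_job())
```

```text
die top [505.4 220.9  82.2]
plate ((501.8103942871094, 222.48757934570312), 79.75238800048828)
the job is handed in; nothing more can be done
None
```

I pressed the die onto the tag, lifted it straight off and stood it back on the plate. The job was handed in at about 21.6 s, and no verdict is reported.

- **Press:** The die touched the tag with its face about 58.5 mm above the shelf. Adding back the die's own weight of about 1.8 N, the push read 13 to 16 N for about 4 s. The final second was about 15.5 to 16 N, and no reading went over 16 N. In the wrist picture just before contact, the die was centred on the tag to within about 1 mm and aligned to within about 0.5°.
- **Lift and return:** After lifting, the die sat in the grip as before and the stand looked undisturbed. The die now stands upright with its top at z = 82 mm, about 4 mm from the plate's middle. The plate's centre measured the same as at the start, to 0.1 mm. The canister, jar, lid and dipper look unmoved in the scene view.

**Less clean points:**
- **Tilt:** In mid-hold the tool tilted by up to 1.1°, caused by my own corrections. I brought it back and pressed for another second; by the end of that it was about 0.7° off again.
- **Side force:** It reached about 3 N while pressing, which means the tag was probably dragged about 1.5 mm, inside the 3 mm limit. I worked this out from the force and did not measure the drag directly.
- **Force readings:** Force was read only at the end of each move call, so a brief peak in between would not have shown.

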